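# Hang the tang gauge on the post screw

## Robot

A 6-joint arm with a two-finger parallel gripper is mounted at the origin on the work surface. World frame = base frame: x ahead of the robot, y to its left, z up, the work surface at z = 0. Lengths are in m, angles in rad, forces in N, time in s.
With the tool pointing down it reaches from about 0.3 to 0.875 m from the base axis. Payload 6.4 kg.
Tool frame: the origin (TCP) lies between the finger pads; the fingertips stand 17 mm ahead of it and the grasp point (between the pads) lies 2 mm behind it; z points along the fingers, y is the line along which they close (so a half turn about z gives the same grasp; the last joint's range is limited). The gripper opens to 85 mm and grips with 20 to 120 N. Pads are 22 mm wide; open, the fingers measure 114 mm over their backs; the gripper's body (76 mm by 85 mm) begins 54 mm behind the grasp point. The pads swing forward as they close: fully open they stand 13 mm farther back than shut.
Start: joints at [1.112, 0.181, 1.607, -0, 1.354, -0.206], TCP at [0.144, 0.557, 0.248] pointing down, gripper open.
Joint ranges: [-2.99, 2.99], [-0.89, 2.07], [0.3, 2.58], [-1.14, 4.28], [0, 2.63], [-3.12, 3.12]. Speed limits (rad/s): [2.57, 2.57, 3.01, 3.14, 3.14, 3.14].

## Interface

Orientations are given as a unit quaternion [x, y, z, w].
In Python, from rig import * gives the robot as it stands.
- The arm moves only by the tool step_arm, never from a script. Its argument "steps" is a list of rows, each an object with "dp": the shift along the tool's x, y, z in cm, a list of three; "spin": the turn about the tool's z in degrees; "gripper": the finger opening in cm, from 0 to 8.54. A call has 1 to 5 rows; each row is the pose to reach, as a shift and turn from the pose commanded when the call began, along the tool's axes at that moment; what a row does not reach only later rows make up. A row lasts 1/10 s, in which the tool goes at most 50 mm and 8.59 degrees, less where a joint would pass 70% of its speed; a pose out of reach is approached as far as the arm can. A call with a gripper value outside its range is refused whole. The fingers move at their own pace and stop on an object; the grip force is fixed at half the most. Time passes only in rows, so rows that repeat a pose let the fingers close. It gives the time, the measured TCP pose, the force, the opening and the grip force at its end, in the units of the state.
- read_state(): the state, without advancing time (a new reading comes with each control period).
- grab_frame(name): name is "scene" or "side" or "wrist"; returns a dict with "frame" (420x560x3 uint8, red, green, blue), "vertical_fov" (degrees; the focal length in pixels is half the picture's height over the tangent of half this angle, whatever the lens; pixels are square), "cx", "cy" (the principal point, pixels), "world_to_cam" (4x4, takes a point from world to camera coordinates); the wrist camera has in their place "mount" (4x4, takes a point from camera to tool coordinates, whose origin is the TCP and whose axes are the flange's). Camera axes: x right, y up, looking along -z (the intrinsics and any distortion apply to the point x, -y, -z); pixel columns grow to the right and rows downward; lengths in m; the calibration is good to about 2 mm. A picture is of the moment at which its call begins: read the wrist's pose just before it. There is no depth.
- job_done(): hands the job in; it is judged then, once.
Trained networks look in a picture, given as the dict that the camera call returned (one of the last four; its "shot" number tells which), for a name from the list of things; names that differ only in an ending like _2 or _b are one class to them, and where a whole thing is asked for, a point or a joint stands for the part that bears it (a point fixed in the world has none). Each returns a list of dicts, best first, with "p" (0 to 1); they miss things now and then, are a little off and sometimes report something else, mostly with a low value. They report only what shows in the picture. A call takes as long as a camera call. They do not tell look-alikes from the thing itself.
- cut_out(picture, label): "mask" (420x560 bool, what is visible of it) and "location" ([column, row] in pixels, amid what is visible of it).
The state is a dict: "time": time; "q": joint angles; "qvel": joint speeds; "joint_efforts": joint torques, N m; "ee_pos": TCP position; "tcp_rot": TCP orientation; "ft_force": force on the tool from outside, world axes, zero at the start; "torque": the same for the moment, N m; "finger_gap": finger opening in m; "gripper_force": force on a finger pad.
Only numpy, scipy, OpenCV 4.12 (cv2) and the standard library are available. Lean on these libraries where they do the work, as an engineer would, in place of code of your own. Each camera call takes 0.05 s, during which the arm holds its last target. There are 200 camera calls.

## Task

Lift the wooden-gripped steel tang gauge out of its slotted rack, pass the round part of its keyhole over the screw head on the cream timber post until it lies flat against the post, then pull it down with a firm tug (about 10 N beyond its weight) so that the screw locks in the top of the slot, and let go so it hangs upright. The screw was driven by hand and stands up to a centimetre or so from where it was marked, so feel for it gently: never press the gauge against the screw or post with more than about 30 N, and leave the other things on the bench where they are.

Things in the scene. Friction and masses are not known exactly. Their poses are not given: they have to be found in the camera images.
- gauge_grip (a point): Centre of the dark wooden grip block (18 mm thick in x, 50 wide in y, 40 tall in z) on top of the loose rigid tang gauge, about 0.42 kg. Below it a 40 mm wide neck, then a bare steel plate 5 mm thick (x), 70 wide (y), from 60 to 195 mm below this point. z up, x normal to the plate; front and back alike. It starts standing in the rack's slot, 40 mm deep, 1.3 mm free on either face.
- gauge_seat (a point): Mid-thickness point of the gauge 80 mm straight below gauge_grip: where the axis of the screw's shank comes when the gauge hangs locked. The slot is 11 mm wide, its top end 3.75 mm above this point; 45-degree shoulders widen it below into the hole. Axes as gauge_grip.
- gauge_hole (a point): Centre of the keyhole's wide part, 103 mm below gauge_grip and 23 mm below gauge_seat: an octagonal hole 20 mm across flats, right through the plate. Same axes.
- rack: Fixed low block of pale wood, 60 x 110 x 50 mm high, with one slot along its y in which the gauge stands; its slot floor is 10 mm above the bench. Origin: centre of its underside. Its x axis is normal to the slot.
- post: Fixed cream timber upright, 200 mm wide (y), 45 thick, 185 tall, two feet behind. Origin: middle of the lower edge of its front face, which is the plane x = 0 and looks along the post's own -x; z up. One steel screw stands out of the face near the point mark.
- mark (a point): Point on the post's face, 150 mm above the bench, midway across, where the screw should be; axes as post (-x out of the face). The real screw axis lies up to 12 mm off in y and 7 mm in z, unknown. The screw is rigid, along -x: shank 7.5 mm diameter; head a disc 16 mm diameter, 5 mm thick, its underside 10 mm and outer face 15 mm from the post's face.
Not all that is in view belongs to the job. What is shaped like the part that bears gauge_grip but orange is not meant. Of the things that look like the rack, take the one that is farthest to the robot's left at the start.

How it is judged:
By the outcome, as a careful person would: the job done as asked, in the order asked, and still so for the second after the job is handed in, with the robot touching nothing.
It also fails if it takes over 72 s, if anything falls off the work surface, if the arm or the gripper's body presses on something with over 40 N, if the wrist force passes 120 N, or if a joint passes its speed limit or range.

## Working session

There is one attempt and no reset: what is moved stays moved. The work goes in short steps, Python scripts to look and compute and a tool call to move; the robot and the scene stay as the last step left them, time stands still between calls to the robot, and variables do not carry over. Pictures are saved under pics/ and viewed, at most 10 in all, crops included, and the job is handed in when it is done.

Besides the shell and the picture viewer there is one more tool, called after ">>>" in YAML: its name, and indented under it one key for each argument. step_arm: Moves the arm, as the interface text tells. Its arguments: {"type":"object","properties":{"steps":{"type":"array","items":{"type":"object","properties":{"dp":{"type":"array","items":{"type":"number"}},"spin":{"type":"number"},"gripper":{"type":"number"}}}}},"required":["steps"]}

```bash
mkdir -p pics; ls; cat > h.py <<'E'
from rig import *
import numpy as np, cv2
from scipy.spatial.transform import Rotation as R
def K(d):
    h,w=d["frame"].shape[:2]; f=h/2/np.tan(np.radians(d["vertical_fov"])/2)
    return f,d["cx"],d["cy"]
def w2c(d,s=None):
    if "world_to_cam" in d: return np.array(d["world_to_cam"])
    T=np.eye(4);T[:3,:3]=R.from_quat(s["tcp_rot"]).as_matrix();T[:3,3]=s["ee_pos"]
    return np.linalg.inv(T@np.array(d["mount"]))
def proj(d,P,s=None):
    f,cx,cy=K(d);p=(w2c(d,s)@np.r_[P,1])[:3]
    return np.array([cx+f*p[0]/-p[2],cy-f*p[1]/-p[2]])
def ray(d,uv,s=None):
    f,cx,cy=K(d);M=np.linalg.inv(w2c(d,s))
    v=M[:3,:3]@np.array([(uv[0]-cx)/f,-(uv[1]-cy)/f,-1]);return M[:3,3],v/np.linalg.norm(v)
def onplane(d,uv,z,s=None):
    o,v=ray(d,uv,s);return o+v*(z-o[2])/v[2]
def tri(rs):
    A=sum(np.eye(3)-np.outer(v,v) for o,v in rs);b=sum((np.eye(3)-np.outer(v,v))@o for o,v in rs)
    return np.linalg.solve(A,b)
def save(d,n): cv2.imwrite(f"pics/{n}.png",d["frame"][:,:,::-1])
E
python3 - <<'E'
from h import *
s=read_state();print({k:np.round(v,3) for k,v in s.items()})
a=[grab_frame(n) for n in("scene","side","wrist")]
cv2.imwrite("pics/a.png",cv2.resize(np.hstack([x["frame"] for x in a[:2]]),(800,300))[:,:,::-1])
cv2.imwrite("pics/a.png",a[0]["frame"][:,:,::-1]);save(a[1],"b");save(a[2],"c")
for x in a:
    print({k:v for k,v in x.items() if k!="frame"})
    for l in("gauge_grip","rack","post"):
        for r in cut_out(x,l): 
            m=r["mask"];ys,xs=np.nonzero(m);print(l,round(r["p"],2),np.round(r["location"]),m.sum(),xs.min(),xs.max(),ys.min(),ys.max())
E
```

```text
pics
{'time': np.float64(0.0), 'q': array([ 1.112,  0.182,  1.608, -0.   ,  1.354, -0.206]), 'qvel': array([-0.   ,  0.002,  0.   , -0.   ,  0.   ,  0.   ]), 'joint_efforts': array([-2.0000e-03, -4.4486e+01, -3.5134e+01, -0.0000e+00,  9.0000e-03,
       -0.0000e+00]), 'ee_pos': array([0.144, 0.556, 0.247]), 'tcp_rot': array([ 0.126,  0.992, -0.001, -0.   ]), 'ft_force': array([ 0.271, -0.505, -0.567]), 'torque': array([-0.009, -0.068, -0.015]), 'gripper_force': np.float64(0.0), 'finger_gap': np.float64(0.086)}
{'vertical_fov': 52.55413862621423, 'cx': 279.9234380691296, 'cy': 206.17350323275247, 'world_to_cam': array([[ 5.00435464e-01,  8.65772925e-01,  1.26067675e-03,
        -1.28464725e-01],
       [-6.30290943e-01,  3.63322742e-01,  6.86097597e-01,
         3.19202570e-01],
       [ 5.93546691e-01, -3.44142162e-01,  7.27508418e-01,
        -1.72733534e+00],
       [ 0.00000000e+00,  0.00000000e+00,  0.00000000e+00,
         1.00000000e+00]]), 'shot': 1}
gauge_grip 0.68 [274. 184.] 584 268 281 158 215
gauge_grip 0.57 [237. 204.] 527 230 246 178 231
rack 0.88 [148. 300.] 1032 126 1
[... 469 characters left out ...]
,  1.        ]]), 'shot': 2}
gauge_grip 0.63 [295. 188.] 916 284 310 160 213
gauge_grip 0.63 [305. 228.] 884 299 313 192 269
rack 0.92 [280. 154.] 725 262 296 143 167
rack 0.58 [285. 222.] 556 277 315 206 232
post 0.67 [212. 354.] 8924 161 271 310 419
{'vertical_fov': 65.71486204945623, 'cx': 284.4114773160123, 'cy': 206.63245743508645, 'mount': array([[ 6.26609421e-04,  9.60990602e-01,  2.76580314e-01,
         7.09381074e-02],
       [ 9.99999575e-01, -4.15184504e-04, -8.22982462e-04,
         1.53725157e-03],
       [-6.76046552e-04,  2.76580712e-01, -9.60990454e-01,
        -1.25451076e-01],
       [ 0.00000000e+00,  0.00000000e+00,  0.00000000e+00,
         1.00000000e+00]]), 'shot': 3}
```

View pics/a.png

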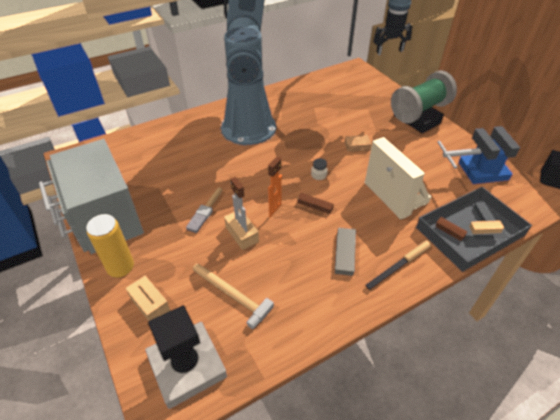

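View pics/b.png

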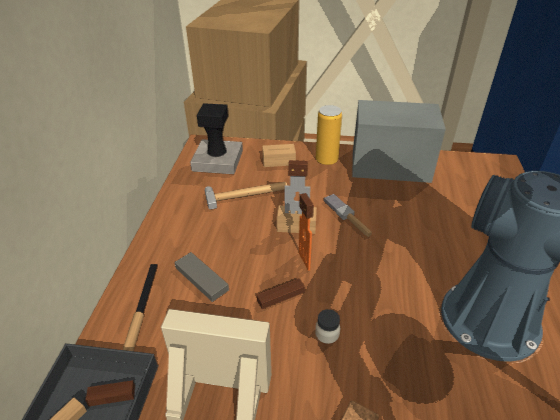

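```bash
python3 - <<'E'
from h import *
a=grab_frame("scene");b=grab_frame("side")
A=a["frame"][125:265,215:435];B=b["frame"][145:420,140:330]
o=np.zeros((560,800,3),np.uint8)
o[:267,:420]=cv2.resize(A,(420,267),interpolation=3);x=cv2.resize(B,(378,547),interpolation=3);o[:547,422:800]=x
o[280:560,:420]=cv2.resize(cv2.imread("pics/c.png")[:,:,::-1],(420,280),interpolation=3)
cv2.imwrite("pics/d.png",o[:,:,::-1])
print(onplane(a,(148,300),.05),onplane(a,(241,231),.05),onplane(a,(358,142),.03))
print(onplane(b,(280,154),.05),onplane(b,(296,216),.05))
print("cams",np.linalg.inv(w2c(a))[:3,3],np.linalg.inv(w2c(b))[:3,3])
E
```

```text
[ 0.60572666 -0.6043008   0.05      ] [ 0.51539138 -0.28561075  0.05      ] [0.32651291 0.30217731 0.03      ]
[ 0.57625482 -0.57158853  0.05      ] [ 0.48848369 -0.25733858  0.05      ]
cams [ 1.29073297 -0.59920119  1.03780884] [0.3986029  0.72043754 0.89476468]
```

View pics/d.png

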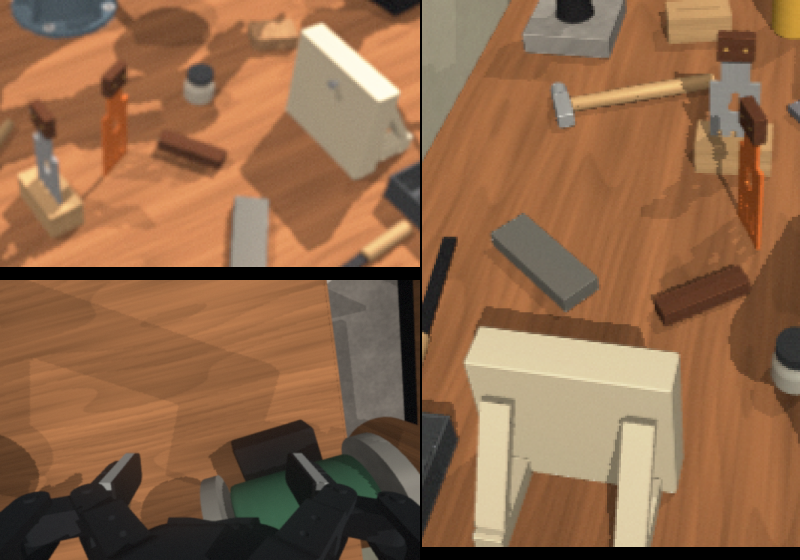

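```bash
python3 - <<'E'
from h import *
from scipy.optimize import minimize
a=grab_frame("scene");b=grab_frame("side")
p,q=onplane(b,(168,309.4),.185),onplane(b,(269.7,321.5),.185);print(p,q,np.linalg.norm(p-q))
# box pose fit with silhouettes
def mask(x,roi):
    h=cv2.cvtColor(x["frame"],cv2.COLOR_RGB2HSV);m=((h[...,1]<95)&(h[...,2]>95)&(h[...,0]>12)&(h[...,0]<40)).astype(np.uint8)
    z=np.zeros_like(m);c0,r0,c1,r1=roi;z[r0:r1,c0:c1]=m[r0:r1,c0:c1]
    n,l,st,_=cv2.connectedComponentsWithStats(z);return (l==1+np.argmax(st[1:,4])).astype(np.uint8)
ma=mask(a,(355,125,435,230));ys,xs=np.nonzero(ma);print(ma.sum(),xs.min(),xs.max(),ys.min(),ys.max())
def pts(v):
    x,y,t=v;R2=R.from_euler("z",t).as_matrix()
    return [R2@np.array([i,j,k])+[x,y,0] for i in(0,.045) for j in(-.1,.1) for k in(0,.185)]
def cost(v):
    hull=cv2.convexHull(np.float32([proj(a,P) for P in pts(v)]))
    S=8;im=np.zeros((105*S,80*S),np.uint8)
    cv2.fillPoly(im,[np.int32((hull-[355,125]+.5)*S)],1)
    M=cv2.resize(ma[125:230,355:435],None,fx=S,fy=S,interpolation=0)
    I=(im&M).sum()/(im|M).sum()
    top=[proj(b,P) for P in pts(v)]; e=0
    for P,t in((pts(v)[1],(168,309.4)),(pts(v)[3],(269.7,321.5))):pass
    u=[proj(b,pts(v)[1]),proj(b,pts(v)[3])]
    T=np.array([(168,309.4),(269.7,321.5)])
    e=min(np.abs(np.array(u)-T).sum(),np.abs(np.array(u[::-1])-T).sum())
    return 1-I+e*.01
d=q-p;c=(p+q)/2
best=min((minimize(cost,[c[0],c[1],t],method="Nelder-Mead",options=dict(initial_simplex=np.array([[c[0],c[1],t],[c[0]+.02,c[1],t],[c[0],c[1]+.02,t],[c[0],c[1],t+.1]]))) for t in (np.arctan2(d[1],d[0])+np.pi/2,np.arctan2(d[1],d[0])-np.pi/2)),key=lambda r:r.fun)
print(best.x,best.fun,np.degrees(best.x[2]))
x,y,t=best.x;nx=np.array([np.cos(t),np.sin(t),0]);ny=np.array([-np.sin(t),np.cos(t),0])
# screw in scene: on plane x=-0.015
o,v=ray(a,(390.5,172));P0=np.array([x,y,0])-.015*nx;k=(P0-o)@nx/(v@nx);S=o+k*v;print("screw",S,"post y",(S-P0)@ny)
im=np.vstack([cv2.resize(a["frame"][125:230,355:435],(480,630),interpolation=3)])[:, :, ::-1].copy()
for P in pts(best.x): cv2.circle(im,tuple(int(i) for i in (proj(a,P)-[355,125]+.5)*6),3,(0,0,255),-1)
cv2.imwrite("pics/e.png",im[:600])
E
```

```text
[0.69074443 0.20516383 0.185     ] [0.4912697  0.20789131 0.185     ] 0.1994933702917535
3209 365 430 137 218
[0.59114149 0.20629494 1.55427112] 0.0969330752560929 89.05317557802826
screw [0.61193129 0.1909493  0.15042285] post y -0.021040541935788575
```

View pics/e.png

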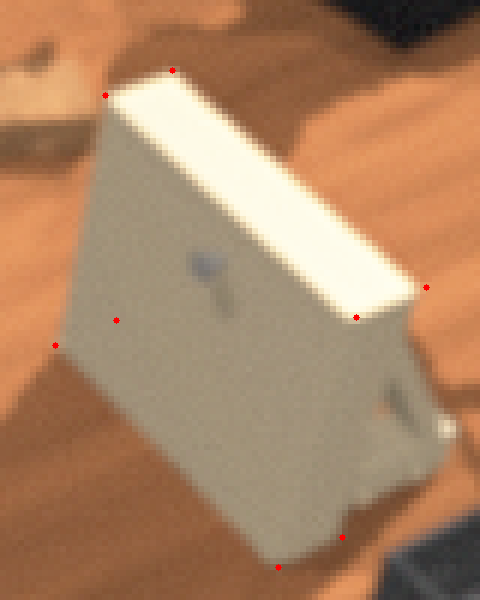

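>>> step_arm:
  steps:
    - {"dp": [0, 0, -4.5]}
    - {"dp": [0, 0, -9]}
    - {"dp": [0, 0, -14]}
    - {"dp": [-4, -2.5, -14]}
    - {"dp": [-8, -5, -14]}

```text
invalid input
```

>>> step_arm:
  steps:
    - {"dp": [-4.2, -2.5, 0]}
    - {"dp": [-8.4, -5, 0]}
    - {"dp": [-12.6, -7.5, 0]}
    - {"dp": [-16.8, -10, 0]}
    - {"dp": [-21, -12.5, 0]}

```text
invalid input
```

>>> step_arm:
  steps:
    - {"dp": [-4.2, -2.5, 0]}
    - {"dp": [-8.4, -5, 0]}
    - {"dp": [-12.6, -7.5, 0]}
    - {"dp": [-16.8, -10, 0]}
    - {"dp": [-21, -12.5, 0]}

```text
invalid input
```

>>> step_arm:
  steps:
    - {"dp": [-4.4, -2.8, 0], "spin": -8}
    - {"dp": [-4.4, -2.8, 2], "spin": -16}
    - {"dp": [-4.4, -2.8, 4], "spin": -24}
    - {"dp": [-4.4, -2.8, 6], "spin": -32}
    - {"dp": [-4.4, -2.8, 8], "spin": -40}

```text
invalid input
```

>>> step_arm:
  steps:
    - {"dp": [0, 0, 1.5], "spin": -8}
    - {"dp": [0, 0, 3], "spin": -16}
    - {"dp": [0, 0, 3], "spin": -24}
    - {"dp": [0, 0, 3], "spin": -32}
    - {"dp": [0, 0, 3], "spin": -40}

```text
invalid input
```

>>> step_arm:
  steps:
    - {"spin": -8}
    - {"spin": -10}
    - {"spin": -10}
    - {"spin": -10}

```text
invalid input
```

```bash
python3 - <<'E'
from h import *
s=read_state();d=grab_frame("wrist");save(d,"f");a=grab_frame("scene")
import pickle;pickle.dump((s,d),open("f.pkl","wb"))
print(s["ee_pos"],s["tcp_rot"],s["ft_force"],s["q"])
for i in(-.1,.1):
  for k in(0,.185): print(i,k,proj(d,[.591-i,.2063,k],s))
for P in([.6,.191,.15],):print(proj(d,P,s))
t=1.5543;nx=np.array([np.cos(t),np.sin(t),0]);ny=np.array([-np.sin(t),np.cos(t),0]);P0=np.array([.5911,.2063,0])-.0125*nx
o,v=ray(a,(389,168.5));S=o+v*((P0-o)@nx/(v@nx));print(S,(S-P0)@ny)
E
```

```text
[0.14379101 0.55676038 0.24830184] [ 1.26059922e-01  9.92022628e-01  3.00816184e-05 -6.99685978e-06] [-0.24646477  0.21672008 -0.77573433] [ 1.11171766e+00  1.80777084e-01  1.60699900e+00  3.36642599e-05
  1.35376427e+00 -2.06293510e-01]
-0.1 0 [163.2657855  536.93890147]
-0.1 0.185 [105.42431168 739.73615026]
0.1 0 [117.44393232 450.593777  ]
0.1 0.185 [ 24.23561787 639.2987093 ]
[ 78.28163934 648.15510233]
[0.60033122 0.193646   0.15477484] -0.009438700480715016
```

View pics/f.png

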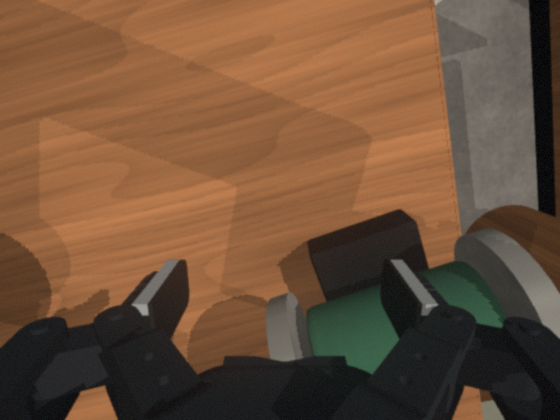

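>>> step_arm:
  steps:
    - {"dp": [0, 0, -4.5], "spin": 0, "gripper": 8.5}
    - {"dp": [0, 0, -9], "spin": 0, "gripper": 8.5}
    - {"dp": [0, 0, -14], "spin": 0, "gripper": 8.5}
    - {"dp": [-4, -2.5, -14], "spin": 0, "gripper": 8.5}
    - {"dp": [-8, -5, -14], "spin": 0, "gripper": 8.5}

```text
time: 1.4
ee_pos: [0.2091, 0.4886, 0.3907]
tcp_rot: [0.124, 0.992, 0.002, 0.001]
ft_force: [0.8, 0.0, -0.4]
finger_gap: 0.0851
gripper_force: 0.0
```

>>> step_arm:
  steps:
    - {"dp": [-4.2, -2.5, 0], "spin": 0, "gripper": 8.5}
    - {"dp": [-8.4, -5, 0], "spin": 0, "gripper": 8.5}
    - {"dp": [-12.6, -7.5, 0], "spin": 0, "gripper": 8.5}
    - {"dp": [-16.8, -10, 0], "spin": 0, "gripper": 8.5}
    - {"dp": [-21, -12.5, 0], "spin": 0, "gripper": 8.5}

```text
time: 1.9
ee_pos: [0.3818, 0.3132, 0.3886]
tcp_rot: [0.126, 0.992, 0.0, 0.0]
ft_force: [0.2, 0.2, -0.2]
finger_gap: 0.0849
gripper_force: 0.0
```

>>> step_arm:
  steps:
    - {"dp": [-4.2, -2.5, 0], "spin": 0, "gripper": 8.5}
    - {"dp": [-8.4, -5, 0], "spin": 0, "gripper": 8.5}
    - {"dp": [-12.6, -7.5, 0], "spin": 0, "gripper": 8.5}
    - {"dp": [-16.8, -10, 0], "spin": 0, "gripper": 8.5}
    - {"dp": [-21, -12.5, 0], "spin": 0, "gripper": 8.5}

```text
time: 2.4
ee_pos: [0.554, 0.1395, 0.3885]
tcp_rot: [0.126, 0.992, 0.0, 0.0]
ft_force: [0.8, 0.7, -1.3]
finger_gap: 0.0847
gripper_force: 0.0
```

>>> step_arm:
  steps:
    - {"dp": [-4.4, -2.8, 0], "spin": -8, "gripper": 8.5}
    - {"dp": [-4.4, -2.8, 2], "spin": -16, "gripper": 8.5}
    - {"dp": [-4.4, -2.8, 4], "spin": -24, "gripper": 8.5}
    - {"dp": [-4.4, -2.8, 6], "spin": -32, "gripper": 8.5}
    - {"dp": [-4.4, -2.8, 8], "spin": -40, "gripper": 8.5}

```text
time: 2.9
ee_pos: [0.5885, 0.1028, 0.3074]
tcp_rot: [-0.223, 0.975, 0.0, -0.0]
ft_force: [0.1, -0.3, -0.1]
finger_gap: 0.0851
gripper_force: 0.0
```

>>> step_arm:
  steps:
    - {"dp": [0, 0, 1.5], "spin": -8, "gripper": 8.5}
    - {"dp": [0, 0, 3], "spin": -16, "gripper": 8.5}
    - {"dp": [0, 0, 3], "spin": -24, "gripper": 8.5}
    - {"dp": [0, 0, 3], "spin": -32, "gripper": 8.5}
    - {"dp": [0, 0, 3], "spin": -40, "gripper": 8.5}

```text
time: 3.4
ee_pos: [0.5884, 0.1031, 0.278]
tcp_rot: [-0.544, 0.839, 0.0, -0.0]
ft_force: [0.1, 0.1, 0.5]
finger_gap: 0.0847
gripper_force: 0.0
```

>>> step_arm:
  steps:
    - {"dp": [0, 0, 0], "spin": -8, "gripper": 8.5}
    - {"dp": [0, 0, 0], "spin": -10, "gripper": 8.5}
    - {"dp": [0, 0, 0], "spin": -10, "gripper": 8.5}
    - {"dp": [0, 0, 0], "spin": -10, "gripper": 8.5}

```text
time: 3.8
ee_pos: [0.5885, 0.1031, 0.2783]
tcp_rot: [-0.612, 0.791, -0.0, -0.0]
ft_force: [-0.6, -0.7, 0.2]
finger_gap: 0.0846
gripper_force: 0.0
```

```bash
python3 - <<'E'
from h import *
s=read_state();d=grab_frame("wrist");save(d,"g")
import pickle;pickle.dump((s,d),open("g.pkl","wb"))
print(s["time"],s["ee_pos"],s["tcp_rot"],s["ft_force"],s["q"])
for i in(-.1,.1):
  for k in(0,.185): print(i,k,proj(d,[.591-i,.2063,k],s))
print(proj(d,[.6003,.1936,.1548],s))
E
```

```text
3.8 [0.58847148 0.10309743 0.27827796] [-6.11840599e-01  7.90981088e-01 -1.28208128e-05 -1.74989696e-05] [-0.60774006 -0.73050995  0.23037245] [-2.50202438e-02  2.06811983e-01  1.51531216e+00 -4.24674728e-05
  1.41947946e+00 -2.91258114e+00]
-0.1 0 [229.90734292 261.76614833]
-0.1 0.185 [192.97605814 361.89420713]
0.1 0 [375.31844715 226.97614525]
0.1 0.185 [439.78501353 307.96842357]
[296.3954489  303.11083495]
```

View pics/g.png

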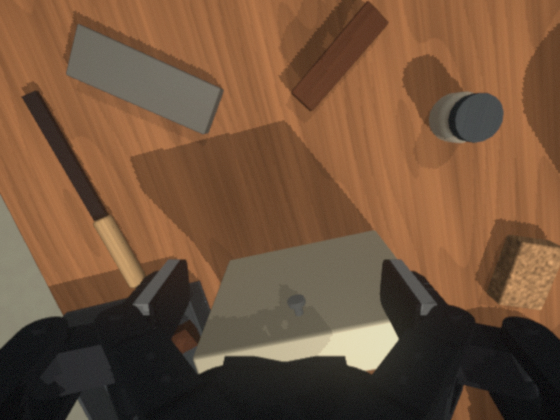

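```bash
python3 - <<'E'
from h import *
import pickle
from scipy.optimize import least_squares
s,d=pickle.load(open("g.pkl","rb"));f=d["frame"].astype(float)
sat=(f[...,0]-f[...,2]);V=f.sum(2)
bot=[];top=[]
for c in range(240,368,8):
    r=np.arange(225,275);g=np.abs(np.gradient(cv2.GaussianBlur(sat,(3,3),0)[225:275,c]));k=g.argmax();w=g[max(k-2,0):k+3];bot.append((c,(r[max(k-2,0):k+3]*w).sum()/w.sum()))
for c in list(range(205,222,4))+list(range(345,385,5)):
    g=np.gradient(cv2.GaussianBlur(V,(3,3),0)[310:370,c]);k=g.argmax();w=g[max(k-2,0):k+3];top.append((c,310+(np.arange(max(k-2,0),max(k-2,0)+len(w))*w).sum()/w.sum()))
print(np.round(bot,1).tolist(),np.round(top,1).tolist())
def row(c,z,y0,t):
    P=[proj(d,[x,y0+np.tan(t)*(x-.591),z],s) for x in(.5,.68)]
    return np.interp(c,*zip(*sorted(map(tuple,P)))) if 0 else P[0][1]+(P[1][1]-P[0][1])*(c-P[0][0])/(P[1][0]-P[0][0])
def res(v,sep=False): return [row(c,0,v[0],v[1])-r for c,r in bot]+[row(c,.185,v[0],v[1])-r for c,r in top]
o=least_squares(res,[.206,-.016],loss="soft_l1");print("y0,slope deg",o.x[0],np.degrees(o.x[1]));print(np.round(res(o.x),1))
for nm,L,z in(("bot",bot,0),("top",top,.185)):
    q=least_squares(lambda v:[row(c,z,*v)-r for c,r in L],[.206,-.016],loss="soft_l1").x;print(nm,q[0],np.degrees(q[1]))
# head
h=cv2.GaussianBlur(f,(0,0),.7);roi=(slice(285,330),slice(270,325))
bl=f[...,2]-f[...,0]; B=bl[roi];print("median",np.median(B),B.max())
m=(B>np.median(B)+12).astype(np.uint8);n,l,st,ce=cv2.connectedComponentsWithStats(m)
for i in range(1,n):
    if st[i,4]>10: print(st[i]+[270,285,0,0,0],ce[i]+[270,285])
x=cv2.resize(d["frame"][250:350,240:360],(800,600),interpolation=3) [:600];cv2.imwrite("pics/h.png",x[:,:,::-1])
E
```

```text
[[240.0, 257.9], [248.0, 256.0], [256.0, 254.2], [264.0, 252.7], [272.0, 251.0], [280.0, 249.2], [288.0, 247.6], [296.0, 246.0], [304.0, 244.2], [312.0, 242.7], [320.0, 241.0], [328.0, 239.2], [336.0, 237.4], [344.0, 236.0], [352.0, 234.1], [360.0, 232.6]] [[205.0, 356.7], [209.0, 355.8], [213.0, 354.9], [217.0, 354.0], [221.0, 353.1], [345.0, 329.8], [350.0, 328.8], [355.0, 327.8], [360.0, 326.8], [365.0, 325.8], [370.0, 324.8], [375.0, 323.8], [380.0, 322.8]]
y0,slope deg 0.20643542152836256 -1.7213812889507296
[-0.2 -0.   0.1 -0.1 -0.1  0.  -0.  -0.1  0.  -0.1 -0.1  0.   0.1 -0.2
  0.  -0.2 -0.2 -0.1  0.   0.2  0.4 -0.1 -0.1 -0.   0.   0.1  0.1  0.1
  0.1]
bot 0.20650965942586505 -1.7165044047672595
top 0.20639655028987752 -1.721549169336027
median -23.0 -4.0
[288 295  17  21 244] [296.48770492 303.65983607]
```

View pics/h.png

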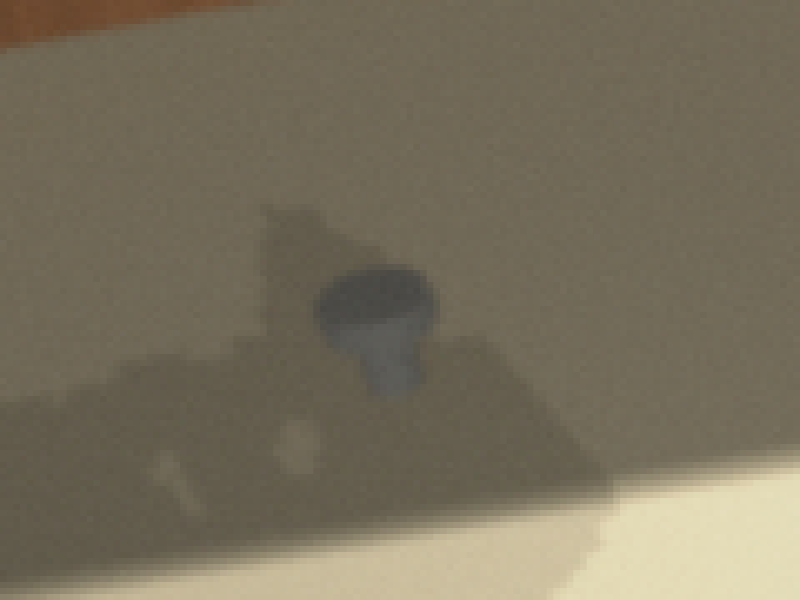

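```bash
python3 - <<'E'
from h import *
import pickle
s,d=pickle.load(open("g.pkl","rb"))
t=np.radians(90-1.7214);nx=np.array([np.cos(t),np.sin(t),0]);ny=np.array([-nx[1],nx[0],0]);F=np.array([.591,.20644,0])
o,v=ray(d,(295.6,293.9),s);P0=F-.015*nx;S=o+v*((P0-o)@nx/(v@nx));print("head ctr",S,(S-P0)@ny)
def circ(off,r): return np.array([proj(d,S+(off)*nx+r*(np.cos(a)*ny+np.sin(a)*np.array([0,0,1])),s) for a in np.linspace(0,6.28,60)])
for off,r in((0,.008),(.005,.008),(.015,.00375)):
    c=(circ(off,r)+.5-[240,250])*6.667;print(off,c.min(0).round(),c.max(0).round())
E
```

```text
head ctr [0.60004291 0.19116146 0.14381177] -0.009497794332693444
0 [316. 263.] [432. 331.]
0.005 [324. 294.] [440. 363.]
0.015 [371. 374.] [424. 407.]
```

```bash
python3 - <<'E'
from h import *
a=grab_frame("scene");b=grab_frame("side")
for n,u,w in(("steel",(237.5,187),(298.4,169)),("orange",(275.2,165.9),(305.9,200.3))):
    r=[ray(a,u),ray(b,w)];P=tri(r);print(n,P,proj(a,P)-u,proj(b,P)-w)
E
```

```text
steel [ 0.48595583 -0.27083127  0.20333951] [-0.01060826 -0.00947427] [-0.01168283  0.00951678]
orange [ 0.4571184  -0.13572417  0.20426656] [-0.99687766 -0.85952761] [-1.28406108  0.97221801]
```

>>> step_arm:
  steps:
    - {"dp": [2, 0, -4.5], "spin": 0, "gripper": 8.5}
    - {"dp": [5, 0, -8.2], "spin": 0, "gripper": 8.5}
    - {"dp": [9.8, 0, -8.2], "spin": 0, "gripper": 8.5}
    - {"dp": [14.6, 0, -8.2], "spin": 0, "gripper": 8.5}
    - {"dp": [19.4, 0, -8.2], "spin": 0, "gripper": 8.5}

```text
time: 4.45
ee_pos: [0.551, -0.0449, 0.3599]
tcp_rot: [-0.591, 0.806, -0.009, -0.01]
ft_force: [0.7, 0.4, -0.5]
finger_gap: 0.0852
gripper_force: 0.0
```

>>> step_arm:
  steps:
    - {"dp": [4.8, 0.5, 0], "spin": 8, "gripper": 8.5}
    - {"dp": [9.6, 0.5, 0], "spin": 16, "gripper": 8.5}
    - {"dp": [14.4, 0.5, 0], "spin": 24, "gripper": 8.5}
    - {"dp": [19.4, 0.5, 0], "spin": 32, "gripper": 8.5}
    - {"dp": [19.4, 0.5, 0], "spin": 40, "gripper": 8.5}

```text
time: 4.95
ee_pos: [0.4878, -0.2312, 0.3642]
tcp_rot: [-0.277, 0.961, -0.012, -0.008]
ft_force: [0.2, 0.8, -0.5]
finger_gap: 0.0849
gripper_force: 0.0
```

>>> step_arm:
  steps:
    - {"dp": [0, 0, 0], "spin": 8, "gripper": 8.5}
    - {"dp": [0, 0, 0], "spin": 16, "gripper": 8.5}
    - {"dp": [0, 0, 0], "spin": 24, "gripper": 8.5}
    - {"dp": [0, 0, 0], "spin": 32, "gripper": 8.5}
    - {"dp": [0, 0, 0], "spin": 35.4, "gripper": 8.5}

```text
time: 5.45
ee_pos: [0.4897, -0.2258, 0.3642]
tcp_rot: [0.025, 1.0, -0.013, -0.003]
ft_force: [-0.3, 0.3, -0.3]
finger_gap: 0.0849
gripper_force: 0.0
```

```bash
python3 - <<'E'
from h import *
s=read_state();s=read_state();d=grab_frame("wrist")
import pickle;pickle.dump((s,d),open("i.pkl","wb"))
print(s["time"],s["ee_pos"],s["tcp_rot"])
for l in("gauge_grip","rack"):
    for r in cut_out(d,l):
        print(l,r["p"],r["location"],cv2.minAreaRect(np.argwhere(r["mask"])[:,::-1].astype(np.float32)))
P=proj(d,[.486,-.271,.225],s);print(P)
c=int(np.clip(P[0]-100,0,360));r=int(np.clip(P[1]-90,0,270))
print(c,r);cv2.imwrite("pics/i.png",cv2.resize(d["frame"][r:r+150,c:c+200],(800,600),interpolation=3)[:,:,::-1])
E
```

```text
5.45 [ 0.48969139 -0.22576076  0.36417715] [ 0.02484624  0.99960443 -0.01278734 -0.00318354]
gauge_grip 0.79 [240.7, 190.7] ((239.9192352294922, 186.0215301513672), (84.33306884765625, 40.12145233154297), 83.21102905273438)
gauge_grip 0.69 [382.0, 143.2] ((380.923583984375, 144.85986328125), (47.24674606323242, 87.31071472167969), 61.38954162597656)
rack 0.96 [51.4, 238.5] ((48.985050201416016, 238.4271697998047), (82.18284606933594, 63.4311637878418), 64.35899353027344)
rack 0.65 [265.2, 154.7] ((256.12872314453125, 167.28713989257812), (81.19502258300781, 46.16971969604492), 84.2894058227539)
[232.75912161 199.14146328]
132 109
```

View pics/i.png

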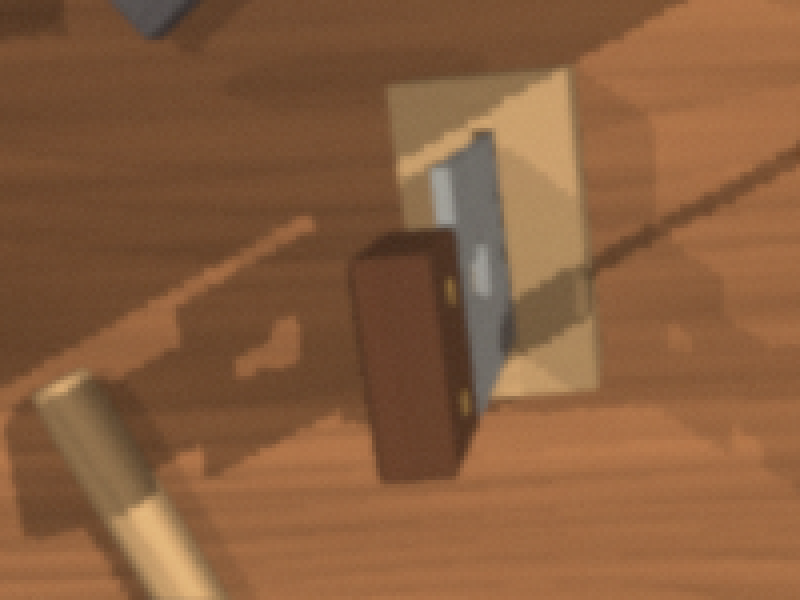

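>>> step_arm:
  steps:
    - {"dp": [0, 0, 0], "spin": 0, "gripper": 8.5}

```text
time: 5.7
ee_pos: [0.4896, -0.2259, 0.3644]
tcp_rot: [0.022, 1.0, -0.013, -0.003]
ft_force: [-0.0, 0.6, -0.6]
finger_gap: 0.085
gripper_force: 0.0
```

```bash
python3 - <<'E'
from h import *
import pickle
s,d=pickle.load(open("i.pkl","rb"))
C=[onplane(d,(131.5+u/4,108.5+v/4),.225,s) for u,v in((352,268),(433,257),(455,478),(380,481))]
C=np.array(C);print(C.round(4),C.mean(0))
for i,j in((0,1),(3,2),(0,3),(1,2)): e=C[j]-C[i];print(np.linalg.norm(e),np.degrees(np.arctan2(e[1],e[0])))
# rack top corners z=.05
D=np.array([onplane(d,(131.5+u/4,108.5+v/4),.05,s) for u,v in((387,85),(570,68),(597,388))]);print(D.round(4))
e=D[2]-D[1];print(np.linalg.norm(e),np.degrees(np.arctan2(e[1],e[0])),np.linalg.norm(D[1]-D[0]),"rack ctr",(D[0]+D[2])/2)
s=read_state();print(s["ee_pos"],s["tcp_rot"],s["q"])
E
```

```text
[[ 0.4654 -0.2802  0.225 ]
 [ 0.4638 -0.2631  0.225 ]
 [ 0.5122 -0.2625  0.225 ]
 [ 0.5122 -0.2789  0.225 ]] [ 0.48839048 -0.27117979  0.225     ]
0.017102460578592587 95.17192516228229
0.016370330624699708 90.11453246483359
0.046860199418636506 1.55093720085894
0.04835579754275728 0.7177816018470086
[[ 0.4347 -0.3037  0.05  ]
 [ 0.4322 -0.2428  0.05  ]
 [ 0.5416 -0.2396  0.05  ]]
0.10946251270708282 1.6698027218466323 0.06094279281551888 rack ctr [ 0.48813083 -0.27163164  0.05      ]
[ 0.48957839 -0.22594927  0.36437112] [ 0.02174878  0.99967528 -0.01290531 -0.00312756] [-0.63850446  0.02349206  1.54694362 -0.02467462  1.56133169 -2.16568364]
```

```bash
cat >> h.py <<'E'
def plan(P,th=None,s=None):
    s=s or read_state();M=R.from_quat(s["tcp_rot"]).as_matrix()
    a=np.degrees(np.arctan2(M[1,0],M[0,0]))
    print("t",round(s["time"],2),"ee",np.round(s["ee_pos"],4),"toolz",np.round(M[:,2],4),"theta",round(a,2),"F",np.round(s["ft_force"],1),"T",np.round(s["torque"],2),"gap",round(s["finger_gap"],4))
    print("dp cm",np.round(100*M.T@(np.array(P)-s["ee_pos"]),2),"spin",None if th is None else round(-((th-a+180)%360-180),2))
E
python3 - <<'E'
from h import *
plan([.4895,-.2669,.33],181.67);plan([.4895,-.2669,.204],181.67)
E
```

```text
t 5.7 ee [ 0.4896 -0.2259  0.3644] toolz [-0.0068 -0.0257 -0.9996] theta 177.5 F [-0.   0.6 -0.6] T [ 0.06 -0.02  0.02] gap 0.085
dp cm [-0.19 -4.    3.54] spin -4.17
t 5.7 ee [ 0.4896 -0.2259  0.3644] toolz [-0.0068 -0.0257 -0.9996] theta 177.5 F [-0.   0.6 -0.6] T [ 0.06 -0.02  0.02] gap 0.085
dp cm [-0.26 -3.67 16.14] spin -4.17
```

>>> step_arm:
  steps:
    - {"dp": [-0.2, -4, 3.5], "spin": -4.17, "gripper": 8.5}
    - {"dp": [-0.2, -3.9, 7.5], "spin": -4.17, "gripper": 8.5}
    - {"dp": [-0.25, -3.8, 11.5], "spin": -4.17, "gripper": 8.5}
    - {"dp": [-0.26, -3.67, 14.5], "spin": -4.17, "gripper": 8.5}
    - {"dp": [-0.26, -3.67, 16.1], "spin": -4.17, "gripper": 8.5}

```text
time: 6.2
ee_pos: [0.4879, -0.2659, 0.201]
tcp_rot: [-0.014, 1.0, -0.011, -0.005]
ft_force: [0.3, -0.6, 0.2]
finger_gap: 0.0848
gripper_force: 0.0
```

>>> step_arm:
  steps:
    - {"dp": [0, 0, 0], "spin": 0, "gripper": 8.5}
    - {"dp": [0, 0, 0], "spin": 0, "gripper": 8.5}

```text
time: 6.4
ee_pos: [0.4896, -0.2673, 0.205]
tcp_rot: [-0.014, 1.0, -0.013, -0.003]
ft_force: [0.9, 0.5, 0.4]
finger_gap: 0.0852
gripper_force: 0.0
```

```bash
python3 - <<'E'
from h import *
plan([.4895,-.2669,.204],181.67)
d=grab_frame("side");cv2.imwrite("pics/j.png",cv2.resize(d["frame"][90:240,200:400],(800,600),interpolation=3)[:,:,::-1])
E
```

```text
t 6.4 ee [ 0.4896 -0.2673  0.205 ] toolz [-0.0065 -0.026  -0.9996] theta -178.4 F [0.9 0.5 0.4] T [ 0.02  0.   -0.02] gap 0.0852
dp cm [0.   0.04 0.1 ] spin -0.07
```

View pics/j.png

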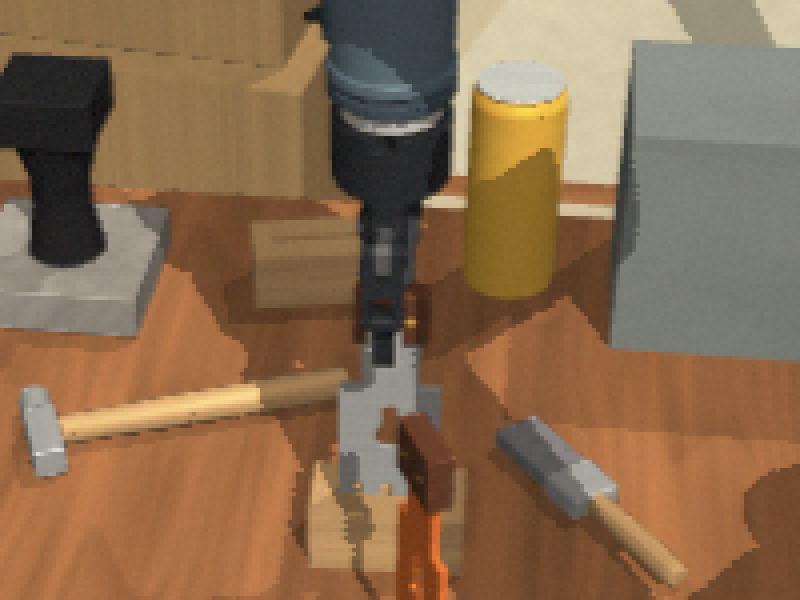

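>>> step_arm:
  steps:
    - {"dp": [0, 0, 0], "spin": 0, "gripper": 5}
    - {"dp": [0, 0, 0], "spin": 0, "gripper": 3}
    - {"dp": [0, 0, 0], "spin": 0, "gripper": 1.2}
    - {"dp": [0, 0, 0], "spin": 0, "gripper": 1.2}
    - {"dp": [0, 0, 0], "spin": 0, "gripper": 1.2}

```text
time: 6.95
ee_pos: [0.4894, -0.2676, 0.205]
tcp_rot: [-0.014, 1.0, -0.014, -0.003]
ft_force: [-0.0, -1.6, -0.8]
finger_gap: 0.0174
gripper_force: 58.9
```

>>> step_arm:
  steps:
    - {"dp": [0, 0, 0], "spin": 0, "gripper": 1.2}
    - {"dp": [0, 0, 0], "spin": 0, "gripper": 1.2}
    - {"dp": [0, 0, 0], "spin": 0, "gripper": 1.2}
    - {"dp": [0, 0, 0], "spin": 0, "gripper": 1.2}
    - {"dp": [0, 0, 0], "spin": 0, "gripper": 1.2}

```text
time: 7.45
ee_pos: [0.4895, -0.2676, 0.205]
tcp_rot: [-0.014, 1.0, -0.013, -0.003]
ft_force: [-0.5, -2.7, 3.3]
finger_gap: 0.0172
gripper_force: 59.5
```

```bash
python3 - <<'E'
from h import *
plan([.4895,-.2669,.204],181.67)
E
```

```text
t 7.45 ee [ 0.4895 -0.2676  0.205 ] toolz [-0.0061 -0.0269 -0.9996] theta -178.44 F [-0.5 -2.7  3.3] T [-0.78  0.21  0.14] gap 0.0172
dp cm [-0.01  0.07  0.09] spin -0.11
```

>>> step_arm:
  steps:
    - {"dp": [0, 0, -0.7], "spin": 0, "gripper": 1.2}
    - {"dp": [0, 0, -1.4], "spin": 0, "gripper": 1.2}
    - {"dp": [0, 0, -2.1], "spin": 0, "gripper": 1.2}
    - {"dp": [0, 0, -2.8], "spin": 0, "gripper": 1.2}
    - {"dp": [0, 0, -3.5], "spin": 0, "gripper": 1.2}

```text
time: 7.95
ee_pos: [0.4893, -0.2661, 0.2397]
tcp_rot: [-0.014, 1.0, -0.013, -0.004]
ft_force: [-0.2, -3.8, -6.0]
finger_gap: 0.0174
gripper_force: 58.9
```

>>> step_arm:
  steps:
    - {"dp": [0, 0, -1], "spin": 0, "gripper": 1.2}
    - {"dp": [0, 0, -2], "spin": 0, "gripper": 1.2}
    - {"dp": [0, 0, -4], "spin": 0, "gripper": 1.2}
    - {"dp": [0, 0, -6], "spin": 0, "gripper": 1.2}
    - {"dp": [0, 0, -6], "spin": 0, "gripper": 1.2}

```text
time: 8.45
ee_pos: [0.4913, -0.2648, 0.3034]
tcp_rot: [-0.014, 1.0, -0.014, -0.001]
ft_force: [2.0, -1.2, -4.1]
finger_gap: 0.0171
gripper_force: 59.3
```

```bash
python3 - <<'E'
from h import *
plan([.6,.1,.26],178.28)
E
```

```text
t 8.45 ee [ 0.4913 -0.2648  0.3034] toolz [-0.0017 -0.0283 -0.9996] theta -178.42 F [ 2.  -1.2 -4.1] T [-0.   -0.14  0.04] gap 0.0171
dp cm [-11.88  36.27   3.28] spin 3.3
```

>>> step_arm:
  steps:
    - {"dp": [-4, 0, 0], "spin": 1.5, "gripper": 1.2}
    - {"dp": [-8, 0, 0], "spin": 3.3, "gripper": 1.2}
    - {"dp": [-11.9, 2, 0], "spin": 3.3, "gripper": 1.2}
    - {"dp": [-11.9, 6, 0], "spin": 3.3, "gripper": 1.2}
    - {"dp": [-11.9, 10, 0], "spin": 3.3, "gripper": 1.2}

```text
time: 8.95
ee_pos: [0.6061, -0.1597, 0.293]
tcp_rot: [0.015, 1.0, -0.011, -0.005]
ft_force: [0.1, 0.2, -4.4]
finger_gap: 0.0172
gripper_force: 59.3
```

>>> step_arm:
  steps:
    - {"dp": [0, 4, 0], "spin": 0, "gripper": 1.2}
    - {"dp": [0, 8, 0], "spin": 0, "gripper": 1.2}
    - {"dp": [0, 12, 0], "spin": 0, "gripper": 1.2}
    - {"dp": [0, 16, 0], "spin": 0, "gripper": 1.2}
    - {"dp": [0, 20, 0], "spin": 0, "gripper": 1.2}

```text
time: 9.45
ee_pos: [0.6113, 0.0406, 0.2897]
tcp_rot: [0.015, 1.0, -0.012, -0.004]
ft_force: [0.2, 0.2, -4.8]
finger_gap: 0.0173
gripper_force: 59.4
```

>>> step_arm:
  steps:
    - {"dp": [0, 4, 0], "spin": 0, "gripper": 1.2}
    - {"dp": [0, 8, 0], "spin": 0, "gripper": 1.2}
    - {"dp": [0, 9, 0], "spin": 0, "gripper": 1.2}
    - {"dp": [0, 9, 0], "spin": 0, "gripper": 1.2}
    - {"dp": [0, 9, 0], "spin": 0, "gripper": 1.2}

```text
time: 9.95
ee_pos: [0.6145, 0.1277, 0.2878]
tcp_rot: [0.015, 1.0, -0.013, -0.004]
ft_force: [-0.1, -0.7, -4.3]
finger_gap: 0.0173
gripper_force: 60.0
```

```bash
python3 - <<'E'
from h import *
plan([.6012,.17,.247],178.28)
E
```

```text
t 9.95 ee [0.6145 0.1277 0.2878] toolz [-0.0081 -0.0264 -0.9996] theta 178.26 F [-0.1 -0.7 -4.3] T [-0.01 -0.03  0.01] gap 0.0173
dp cm [1.43 4.29 3.97] spin -0.02
```

>>> step_arm:
  steps:
    - {"dp": [1.43, 2, 2], "spin": 0, "gripper": 1.2}
    - {"dp": [1.43, 4.3, 3.97], "spin": 0, "gripper": 1.2}
    - {"dp": [1.43, 4.3, 3.97], "spin": 0, "gripper": 1.2}
    - {"dp": [1.43, 4.3, 3.97], "spin": 0, "gripper": 1.2}

```text
time: 10.35
ee_pos: [0.6016, 0.1692, 0.2472]
tcp_rot: [0.016, 1.0, -0.013, -0.004]
ft_force: [-0.1, -0.0, -3.4]
finger_gap: 0.0173
gripper_force: 60.4
```

```bash
python3 - <<'E'
from h import *
plan([.6012,.2,.247],178.28)
d=grab_frame("scene");cv2.imwrite("pics/k.png",cv2.resize(d["frame"][90:210,330:490],(800,600),interpolation=3)[:,:,::-1])
t=np.radians(88.28);nx=np.array([np.cos(t),np.sin(t),0])
print(proj(d,[.6,.1912,.1438]),proj(d,[.6,.1675,.1438]))
E
```

```text
t 10.35 ee [0.6016 0.1692 0.2472] toolz [-0.008  -0.0268 -0.9996] theta 178.21 F [-0.1 -0.  -3.4] T [-0.06 -0.05 -0.04] gap 0.0173
dp cm [ 0.13  3.08 -0.06] spin -0.07
[387.66583699 171.32825722] [381.73899966 173.87932649]
```

```bash
python3 - <<'E'
from h import *
import pickle
s,d=pickle.load(open("g.pkl","rb"))
t=np.radians(90-1.7214);nx=np.array([np.cos(t),np.sin(t),0]);ny=np.array([-nx[1],nx[0],0]);F=np.array([.591,.20644,0])
a=grab_frame("scene")
for row in(298.8,299.5,300.2):
    o,v=ray(d,(295.6,row),s);P0=F-.015*nx;S=o+v*((P0-o)@nx/(v@nx));print("head ctr",S,(S-P0)@ny)
    def circ(off,r): return np.array([proj(d,S+(off)*nx+r*(np.cos(a)*ny+np.sin(a)*np.array([0,0,1])),s) for a in np.linspace(0,6.28,60)])
    for off,r in((0,.008),(.005,.008),(.015,.00375)):
        c=(circ(off,r)+.5-[240,250])*[6.667,6];print(off,c.min(0).round(),c.max(0).round())
    print((proj(a,S)-[355,125]+.5)*6)
E
```

```text
head ctr [0.60030455 0.1911536  0.15176696] -0.009759545343554976
0 [315. 265.] [434. 328.]
0.005 [323. 293.] [441. 358.]
0.015 [370. 367.] [425. 399.]
[202.15100553 269.90991675]
head ctr [0.60034082 0.19115251 0.15286973] -0.00979582991299433
0 [315. 269.] [434. 333.]
0.005 [323. 298.] [442. 363.]
0.015 [370. 372.] [426. 403.]
[202.59070222 268.3612075 ]
head ctr [0.60037682 0.19115142 0.15396435] -0.009831846581321376
0 [314. 273.] [434. 337.]
0.005 [323. 302.] [442. 367.]
0.015 [370. 376.] [426. 408.]
[203.02769354 266.82202716]
```

```bash
python3 - <<'E'
from h import *
plan([.6015,.185,.255],178.28);plan([.6015,.195,.255],178.28)
E
```

```text
t 10.45 ee [0.6026 0.1691 0.2488] toolz [-0.005  -0.0263 -0.9996] theta 178.16 F [ 0.2  0.5 -4.2] T [0.03 0.01 0.03] gap 0.0176
dp cm [ 0.16  1.57 -0.66] spin -0.12
t 10.45 ee [0.6026 0.1691 0.2488] toolz [-0.005  -0.0263 -0.9996] theta 178.16 F [ 0.2  0.5 -4.2] T [0.03 0.01 0.03] gap 0.0176
dp cm [ 0.19  2.57 -0.69] spin -0.12
```

>>> step_arm:
  steps:
    - {"dp": [0, 0.8, -0.84], "spin": 0, "gripper": 1.2}
    - {"dp": [0, 1.5, -0.84], "spin": 0, "gripper": 1.2}
    - {"dp": [0, 1.5, -0.84], "spin": 0, "gripper": 1.2}
    - {"dp": [0, 1.5, -0.84], "spin": 0, "gripper": 1.2}

```text
time: 10.85
ee_pos: [0.6022, 0.1861, 0.256]
tcp_rot: [0.015, 1.0, -0.013, -0.003]
ft_force: [0.6, -0.2, -3.9]
finger_gap: 0.0174
gripper_force: 60.4
```

>>> step_arm:
  steps:
    - {"dp": [0, 0.2, 0], "spin": 0, "gripper": 1.2}
    - {"dp": [0, 0.4, 0], "spin": 0, "gripper": 1.2}
    - {"dp": [0, 0.6, 0], "spin": 0, "gripper": 1.2}
    - {"dp": [0, 0.7, 0], "spin": 0, "gripper": 1.2}
    - {"dp": [0, 0.8, 0], "spin": 0, "gripper": 1.2}

```text
time: 11.35
ee_pos: [0.6024, 0.1939, 0.2555]
tcp_rot: [0.015, 1.0, -0.013, -0.003]
ft_force: [0.4, 0.4, -4.8]
finger_gap: 0.0174
gripper_force: 60.4
```

```bash
python3 - <<'E'
from h import *
for i in range(3):
    plan([.6015,.195,.255],178.28)
    grab_frame("scene")
E
```

```text
t 11.35 ee [0.6024 0.1939 0.2555] toolz [-0.0067 -0.026  -0.9996] theta 178.26 F [ 0.4  0.4 -4.8] T [-0.   -0.03  0.05] gap 0.0174
dp cm [0.09 0.11 0.05] spin -0.02
t 11.4 ee [0.6024 0.1941 0.2556] toolz [-0.0066 -0.0258 -0.9996] theta 178.27 F [-0.4  0.3 -3.7] T [ 0.09 -0.02  0.02] gap 0.0173
dp cm [0.09 0.09 0.05] spin -0.01
t 11.45 ee [0.6024 0.194  0.2555] toolz [-0.0067 -0.0259 -0.9996] theta 178.27 F [ 0.  -0.4 -4.5] T [ 0.1  -0.02  0.05] gap 0.0176
dp cm [0.09 0.1  0.05] spin -0.01
```

>>> step_arm:
  steps:
    - {"dp": [0, 0.1, 0], "spin": 0, "gripper": 1.2}
    - {"dp": [0, 0.2, 0], "spin": 0, "gripper": 1.2}
    - {"dp": [0, 0.3, 0], "spin": 0, "gripper": 1.2}
    - {"dp": [0, 0.3, 0], "spin": 0, "gripper": 1.2}

```text
time: 11.9
ee_pos: [0.6025, 0.1969, 0.2555]
tcp_rot: [0.015, 1.0, -0.013, -0.003]
ft_force: [0.3, 0.2, -4.3]
finger_gap: 0.0173
gripper_force: 60.4
```

>>> step_arm:
  steps:
    - {"dp": [0, 0.1, 0], "spin": 0, "gripper": 1.2}
    - {"dp": [0, 0.2, 0], "spin": 0, "gripper": 1.2}
    - {"dp": [0, 0.2, 0], "spin": 0, "gripper": 1.2}

```text
time: 12.2
ee_pos: [0.6025, 0.199, 0.2554]
tcp_rot: [0.015, 1.0, -0.013, -0.003]
ft_force: [0.0, -0.0, -4.0]
finger_gap: 0.0172
gripper_force: 60.4
```

>>> step_arm:
  steps:
    - {"dp": [0, 0.1, 0], "spin": 0, "gripper": 1.2}
    - {"dp": [0, 0.2, 0], "spin": 0, "gripper": 1.2}
    - {"dp": [0, 0.3, 0], "spin": 0, "gripper": 1.2}
    - {"dp": [0, 0.4, 0], "spin": 0, "gripper": 1.2}
    - {"dp": [0, 0.4, 0], "spin": 0, "gripper": 1.2}

```text
time: 12.7
ee_pos: [0.6027, 0.2027, 0.2554]
tcp_rot: [0.015, 1.0, -0.013, -0.003]
ft_force: [0.0, -1.4, -4.1]
finger_gap: 0.0172
gripper_force: 60.4
```

>>> step_arm:
  steps:
    - {"dp": [0, 0.1, 0], "spin": 0, "gripper": 1.2}
    - {"dp": [0, 0.1, 0], "spin": 0, "gripper": 1.2}

```text
time: 12.9
ee_pos: [0.6027, 0.203, 0.2554]
tcp_rot: [0.015, 1.0, -0.014, -0.003]
ft_force: [0.3, -3.6, -3.9]
finger_gap: 0.0172
gripper_force: 60.6
```

>>> step_arm:
  steps:
    - {"dp": [0, 0.1, 0], "spin": 0, "gripper": 1.2}
    - {"dp": [0, 0.1, 0], "spin": 0, "gripper": 1.2}

```text
time: 13.1
ee_pos: [0.6028, 0.2032, 0.2554]
tcp_rot: [0.015, 1.0, -0.015, -0.003]
ft_force: [-1.6, -7.0, -3.4]
finger_gap: 0.0175
gripper_force: 60.7
```

>>> step_arm:
  steps:
    - {"dp": [0, 0, 0.3], "spin": 0, "gripper": 1.2}
    - {"dp": [0, 0, 0.6], "spin": 0, "gripper": 1.2}
    - {"dp": [0, 0, 0.8], "spin": 0, "gripper": 1.2}
    - {"dp": [0, 0, 1.0], "spin": 0, "gripper": 1.2}

```text
time: 13.5
ee_pos: [0.6034, 0.2029, 0.2463]
tcp_rot: [0.016, 1.0, -0.014, -0.002]
ft_force: [-0.7, -8.9, 0.5]
finger_gap: 0.0173
gripper_force: 61.2
```

>>> step_arm:
  steps:
    - {"dp": [0, 0, 0.2], "spin": 0, "gripper": 1.2}
    - {"dp": [0, 0, 0.4], "spin": 0, "gripper": 1.2}
    - {"dp": [0, 0, 0.6], "spin": 0, "gripper": 1.2}
    - {"dp": [0, 0, 0.6], "spin": 0, "gripper": 1.2}

```text
time: 13.9
ee_pos: [0.6032, 0.2027, 0.2399]
tcp_rot: [0.016, 1.0, -0.014, -0.003]
ft_force: [0.2, -7.6, -2.8]
finger_gap: 0.0176
gripper_force: 61.0
```

```bash
python3 - <<'E'
from h import *
plan([.6012,.2025,.232],178.28)
E
```

```text
t 13.9 ee [0.6032 0.2027 0.2399] toolz [-0.0055 -0.0287 -0.9996] theta 178.21 F [ 0.2 -7.6 -2.8] T [-1.62 -0.02  0.03] gap 0.0176
dp cm [ 0.2  -0.    0.79] spin -0.07
```

>>> step_arm:
  steps:
    - {"dp": [0, 0, 0.2], "spin": 0, "gripper": 1.2}
    - {"dp": [0, 0, 0.4], "spin": 0, "gripper": 1.2}
    - {"dp": [0, 0, 0.5], "spin": 0, "gripper": 1.2}
    - {"dp": [0, 0, 0.5], "spin": 0, "gripper": 1.2}

```text
time: 14.3
ee_pos: [0.6033, 0.2025, 0.2351]
tcp_rot: [0.016, 1.0, -0.014, -0.002]
ft_force: [-0.4, -7.9, -0.6]
finger_gap: 0.0172
gripper_force: 61.0
```

>>> step_arm:
  steps:
    - {"dp": [0, 0, 0.1], "spin": 0, "gripper": 1.2}
    - {"dp": [0, 0, 0.2], "spin": 0, "gripper": 1.2}
    - {"dp": [0, 0, 0.2], "spin": 0, "gripper": 1.2}

```text
time: 14.6
ee_pos: [0.6034, 0.2024, 0.234]
tcp_rot: [0.016, 1.0, -0.014, -0.002]
ft_force: [-1.1, -9.0, 3.3]
finger_gap: 0.0172
gripper_force: 61.7
```

>>> step_arm:
  steps:
    - {"dp": [0, 0, 0.1], "spin": 0, "gripper": 1.2}
    - {"dp": [0, 0, 0.1], "spin": 0, "gripper": 1.2}
    - {"dp": [0, 0, 0.1], "spin": 0, "gripper": 1.2}

```text
time: 14.9
ee_pos: [0.6035, 0.2024, 0.2339]
tcp_rot: [0.016, 1.0, -0.014, -0.002]
ft_force: [-3.1, -8.5, 6.7]
finger_gap: 0.0172
gripper_force: 62.2
```

>>> step_arm:
  steps:
    - {"dp": [0, 0, 0.05], "spin": 0, "gripper": 1.2}
    - {"dp": [0, 0, 0.05], "spin": 0, "gripper": 1.2}
    - {"dp": [0, 0, 0.05], "spin": 0, "gripper": 1.2}

```text
time: 15.2
ee_pos: [0.6035, 0.2024, 0.2338]
tcp_rot: [0.016, 1.0, -0.014, -0.002]
ft_force: [-4.1, -8.7, 9.1]
finger_gap: 0.0171
gripper_force: 62.3
```

>>> step_arm:
  steps:
    - {"dp": [0.06, 0, 0], "spin": 0, "gripper": 1.2}
    - {"dp": [0.12, 0, 0], "spin": 0, "gripper": 1.2}
    - {"dp": [0.12, 0, 0], "spin": 0, "gripper": 1.2}

```text
time: 15.5
ee_pos: [0.6032, 0.2024, 0.2338]
tcp_rot: [0.016, 1.0, -0.014, -0.001]
ft_force: [-0.5, -9.2, 7.0]
finger_gap: 0.0174
gripper_force: 62.0
```

>>> step_arm:
  steps:
    - {"dp": [0.05, 0, 0.05], "spin": 0, "gripper": 1.2}
    - {"dp": [0.05, 0, 0.05], "spin": 0, "gripper": 1.2}
    - {"dp": [0.05, 0, 0.05], "spin": 0, "gripper": 1.2}

```text
time: 15.8
ee_pos: [0.6031, 0.2024, 0.2338]
tcp_rot: [0.016, 1.0, -0.014, -0.0]
ft_force: [-0.2, -8.8, 8.4]
finger_gap: 0.0175
gripper_force: 62.1
```

```bash
python3 - <<'E'
from h import *
plan([.6012,.2025,.232],178.28)
d=grab_frame("side");cv2.imwrite("pics/l1.png",d["frame"][:,:,::-1])
E
```

```text
t 15.8 ee [0.6031 0.2024 0.2338] toolz [-6.000e-04 -2.850e-02 -9.996e-01] theta 178.2 F [-0.2 -8.8  8.4] T [-1.8   0.1  -0.06] gap 0.0175
dp cm [0.19 0.01 0.18] spin -0.08
```

>>> step_arm:
  steps:
    - {"dp": [0, -0.1, 0.05], "spin": 0, "gripper": 1.2}
    - {"dp": [0, -0.1, 0.1], "spin": 0, "gripper": 1.2}
    - {"dp": [0, -0.1, 0.1], "spin": 0, "gripper": 1.2}

```text
time: 16.15
ee_pos: [0.6028, 0.2023, 0.2334]
tcp_rot: [0.015, 1.0, -0.013, -0.0]
ft_force: [-1.4, -5.7, 10.5]
finger_gap: 0.0175
gripper_force: 62.7
```

>>> step_arm:
  steps:
    - {"dp": [0, 0, 0.05], "spin": 0, "gripper": 1.2}
    - {"dp": [0, 0, 0.05], "spin": 0, "gripper": 1.2}
    - {"dp": [0, 0, 0.05], "spin": 0, "gripper": 1.2}

```text
time: 16.45
ee_pos: [0.6028, 0.2023, 0.2334]
tcp_rot: [0.015, 1.0, -0.014, 0.0]
ft_force: [-2.4, -7.4, 11.6]
finger_gap: 0.0172
gripper_force: 63.0
```

>>> step_arm:
  steps:
    - {"dp": [0.03, -0.08, 0.07], "spin": 0, "gripper": 1.2}
    - {"dp": [0.03, -0.08, 0.07], "spin": 0, "gripper": 1.2}
    - {"dp": [0.03, -0.08, 0.07], "spin": 0, "gripper": 1.2}
    - {"dp": [0.03, -0.08, 0.07], "spin": 0, "gripper": 1.2}

```text
time: 16.85
ee_pos: [0.6028, 0.2021, 0.2333]
tcp_rot: [0.015, 1.0, -0.013, 0.001]
ft_force: [-2.8, -4.3, 14.1]
finger_gap: 0.0172
gripper_force: 63.2
```

```bash
python3 - <<'E'
from h import *
plan([.6012,.2025,.232],178.28)
d=grab_frame("scene")
cv2.imwrite("pics/l.png",cv2.resize(d["frame"][100:235,330:510],(800,600),interpolation=3)[:,:,::-1])
E
```

```text
t 16.85 ee [0.6028 0.2021 0.2333] toolz [ 8.000e-04 -2.580e-02 -9.997e-01] theta 178.25 F [-2.8 -4.3 14.1] T [-0.96  0.74  0.01] gap 0.0172
dp cm [0.16 0.03 0.13] spin -0.03
```

View pics/l.png

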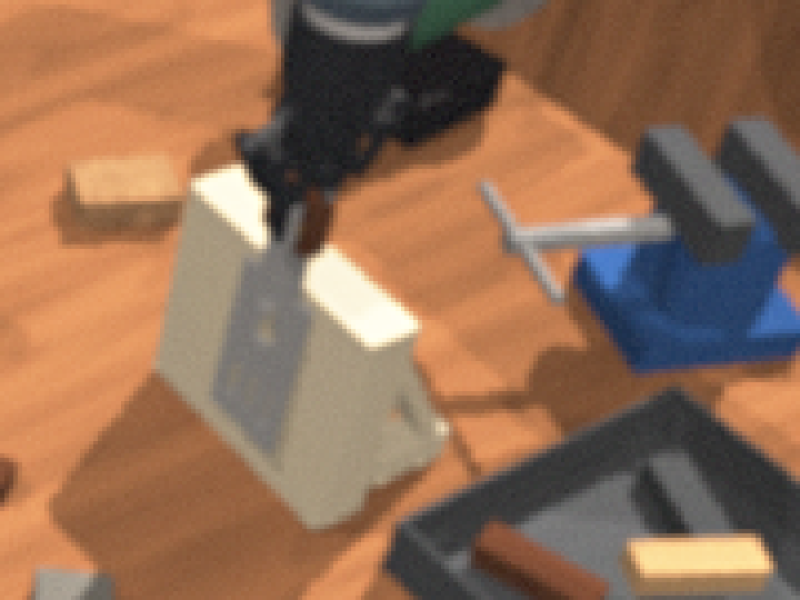

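>>> step_arm:
  steps:
    - {"dp": [0.05, -0.1, -0.1], "spin": 0, "gripper": 1.2}
    - {"dp": [0.05, -0.1, -0.22], "spin": 0, "gripper": 1.2}
    - {"dp": [0.05, -0.1, -0.22], "spin": 0, "gripper": 1.2}

```text
time: 17.2
ee_pos: [0.6018, 0.202, 0.2331]
tcp_rot: [0.015, 1.0, -0.012, -0.0]
ft_force: [0.9, -0.6, 8.0]
finger_gap: 0.0174
gripper_force: 62.1
```

>>> step_arm:
  steps:
    - {"dp": [0, 0, -0.15], "spin": 0, "gripper": 1.2}
    - {"dp": [0, 0, -0.25], "spin": 0, "gripper": 1.2}
    - {"dp": [0, 0, -0.25], "spin": 0, "gripper": 1.2}

```text
time: 17.5
ee_pos: [0.6004, 0.2019, 0.2333]
tcp_rot: [0.015, 1.0, -0.013, -0.003]
ft_force: [2.5, 0.4, 3.4]
finger_gap: 0.0174
gripper_force: 61.6
```

>>> step_arm:
  steps:
    - {"dp": [-0.06, 0, -0.1], "spin": 0, "gripper": 1.2}
    - {"dp": [-0.06, 0, -0.1], "spin": 0, "gripper": 1.8}
    - {"dp": [-0.06, 0, -0.1], "spin": 0, "gripper": 2.2}
    - {"dp": [-0.06, 0, -0.1], "spin": 0, "gripper": 3}
    - {"dp": [-0.06, 0, -0.1], "spin": 0, "gripper": 4}

```text
time: 18.0
ee_pos: [0.6002, 0.2015, 0.2335]
tcp_rot: [0.015, 1.0, -0.013, -0.004]
ft_force: [-0.3, -0.3, 0.1]
finger_gap: 0.0399
gripper_force: 0.0
```

>>> step_arm:
  steps:
    - {"dp": [0, 0, 0], "spin": 0, "gripper": 6}
    - {"dp": [0, 0, 0], "spin": 0, "gripper": 6}
    - {"dp": [0, 0, 0], "spin": 0, "gripper": 6}
    - {"dp": [0, 0, 0], "spin": 0, "gripper": 6}
    - {"dp": [0, 0, 0], "spin": 0, "gripper": 6}

```text
time: 18.5
ee_pos: [0.6006, 0.2015, 0.2339]
tcp_rot: [0.015, 1.0, -0.013, -0.003]
ft_force: [1.1, -0.2, 0.3]
finger_gap: 0.0604
gripper_force: 0.0
```

```bash
python3 - <<'E'
from h import *
plan([.6,.2,.33],178.28)
a=cv2.imread("pics/l.png");d=grab_frame("scene");f=d["frame"]
for l in cut_out(d,"gauge_grip"): print(l["p"],l["location"],cv2.boundingRect(l["mask"].astype(np.uint8)))
E
```

```text
t 18.5 ee [0.6006 0.2015 0.2339] toolz [-0.0066 -0.0259 -0.9996] theta 178.26 F [ 1.1 -0.2  0.3] T [ 0.03  0.   -0.02] gap 0.0604
dp cm [ 0.11 -0.4  -9.6 ] spin -0.02
0.97 [388.5, 171.5] (378, 141, 26, 60)
0.6 [274.2, 186.3] (268, 157, 13, 61)
```

Released with zero force; withdraw straight up.

>>> step_arm:
  steps:
    - {"dp": [0, 0, -2], "spin": 0, "gripper": 6}
    - {"dp": [0, 0, -4.5], "spin": 0, "gripper": 6}
    - {"dp": [0, 0, -8], "spin": 0, "gripper": 6}
    - {"dp": [0, 0, -12], "spin": 0, "gripper": 6}
    - {"dp": [0, 0, -15], "spin": 0, "gripper": 6}

```text
time: 19.1
ee_pos: [0.6019, 0.2055, 0.3867]
tcp_rot: [0.015, 1.0, -0.013, -0.002]
ft_force: [0.7, 0.2, 0.7]
finger_gap: 0.0603
gripper_force: 0.0
```

>>> step_arm:
  steps:
    - {"dp": [0, 0, 0], "spin": 0, "gripper": 6}
    - {"dp": [0, 0, 0], "spin": 0, "gripper": 6}
    - {"dp": [0, 0, 0], "spin": 0, "gripper": 6}
    - {"dp": [0, 0, 0], "spin": 0, "gripper": 6}

```text
time: 19.5
ee_pos: [0.601, 0.2052, 0.3819]
tcp_rot: [0.015, 1.0, -0.013, -0.005]
ft_force: [-0.2, -1.5, 0.3]
finger_gap: 0.0597
gripper_force: 0.0
```

```bash
python3 - <<'E'
from h import *
s=read_state();w=grab_frame("wrist");d=grab_frame("scene");b=grab_frame("side")
print(s["time"],s["ee_pos"],s["ft_force"])
for x,ss in((d,None),(b,None),(w,s)):
    for l in cut_out(x,"gauge_grip"): print(l["p"],l["location"],cv2.boundingRect(l["mask"].astype(np.uint8)))
    print("exp grip top",proj(x,[.6,.2035,.252],ss),"plate bottom",proj(x,[.6,.2035,.037],ss))
E
```

```text
19.5 [0.60104583 0.20524813 0.38188096] [-0.21448776 -1.54789063  0.28824118]
0.83 [389.9, 172.5] (378, 138, 25, 64)
0.71 [276.1, 184.0] (267, 157, 15, 61)
exp grip top [397.69232355 142.65292981] plate bottom [384.58638499 194.03905295]
0.84 [304.9, 232.2] (299, 193, 15, 77)
exp grip top [210.24402666 290.79431329] plate bottom [220.93575979 356.73635673]
0.72 [28.4, 59.7] (0, 33, 79, 50)
0.57 [282.4, 190.1] (269, 146, 26, 81)
exp grip top [284.17896564 203.34165525] plate bottom [288.16605547 165.10099428]
```

```bash
python3 -c "
from rig import *
print(job_done())"
```

```text
the job is handed in; nothing more can be done
None
```

The gauge hangs by its keyhole on the post's screw: it was tugged down to 14 N of measured upward force on the tool (so about that much beyond its weight), then released, and the arm is withdrawn. The job was handed in at about 20 s; the final hang was checked only by camera detections and force readings, because all 10 pictures had been viewed.

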